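Shut the winged stop valve with fingertip strokes

ROBOT

A 6-joint arm with a two-finger parallel gripper is mounted at the origin on the work surface. World frame = base frame: x ahead of the robot, y to its left, z up, the work surface at z = 0. Lengths are in m, angles in rad, forces in N, time in s.
With the tool pointing down it reaches from about 0.4 to 0.925 m from the base axis. Payload 12.5 kg.
Tool frame: the origin (TCP) lies at the very end of the fingers, on their centre line; the grasp point (between the pads) lies behind it (manip.grip_point_offset is the z of the grasp point in the tool frame, in m); z points along the fingers, y is the direction in which the jaws open and shut (so a half turn about z gives the same grasp; the last joint's range is limited). The gripper opens to 95 mm and grips with 3 to 60 N. Pads are 20 mm wide; open, the fingers measure 119 mm over their backs; the gripper's body (75 mm by 180 mm) begins 59 mm behind the grasp point.
Start: joints at [-1.224, 0.491, 1.559, -0, 1.092, -0.106], TCP at [0.273, -0.562, 0.185] pointing down, gripper open.
Joint ranges: [-3.1, 3.1], [-0.84, 2.19], [0.05, 2.79], [-1.13, 4.28], [0.06, 2.93], [-2.69, 2.69]. Speed limits (rad/s): [2.22, 2.22, 2.79, 3.14, 3.14, 3.14].

INTERFACE

Orientations are given as a unit quaternion [w, x, y, z].
In Python, from cell import readout, viewer, manip gives the robot as it stands.
- The arm moves only by the tool move_arm, never from a script. Its arguments are lists of equal length, an entry for each row: "dp": the shift along the tool's x, y, z in cm, a list of three; "roll": the turn about the tool's z in rad. A call has 1 to 5 rows; each row shifts and turns the pose as measured when the row begins, along the tool's axes as they then stand; what a row does not reach is not made up. A row lasts 1/12 s, in which the tool goes at most 41.7 mm and 7.16 degrees, less where a joint would pass 70% of its speed; a pose out of reach is approached as far as the arm can. A call with a gripper value outside its range is refused whole. "fingers" is the gripper's target within -1 to 1 (shut at 1, half-way at 0, fully open at -1), set as the call begins (left out, the last holds). The fingers move at their own pace and stop on an object; "grip_force" is the grip in N (left out, the last holds). Time passes only in rows, so rows that do not move let the fingers close. It gives the time, the measured TCP pose, the force and the opening at its end, in the units of the state.
- readout.get_state(): the state, without advancing time (a new reading comes with each control period).
- viewer.grab_frame(name): name is "side" or "top"; returns a dict with "frame" (480x640x3 uint8, red, green, blue), "mtx" (3x3 intrinsics, pixels), "T" (4x4, takes a point from camera to world coordinates). Camera axes: x right, y down, z forward; pixel columns grow to the right and rows downward; lengths in m; the calibration is good to about 2 mm. A picture is of the moment at which its call begins. There is no depth.
- manip.finish_job(): hands the job in, once; it reports no verdict.
The state is a dict: "time": time; "qpos": joint angles; "dq": joint speeds; "joint_efforts": joint torques, N m; "ee_pos": TCP position; "ee_rot": TCP orientation; "ft_force": force on the tool from outside, world axes, zero at the start; "moment": the same for the moment, N m; "width": opening from 0.0 (shut) to 1.0 (fully open).
Only numpy, scipy, OpenCV 4.12 (cv2) and the standard library are available. Lean on these libraries where they do the work, as an engineer would, in place of code of your own. Each camera call takes 0.05 s, during which the arm holds its last target. There are 200 camera calls.

TASK

Shut off the water at the chrome stop valve on the pipe: push the wings of its handle round clockwise (seen from above) with a fingertip, one wing at a time, stroke after stroke, until the handle comes up against its stop, and then leave it. Only push: never pinch the handle between the fingers, and do not force it once it has stopped. Leave the pail, the drain snake, the jar and the scrub pad holder where they are.

Things in the scene. Friction and masses are not known exactly. Their poses are not given: they have to be found in the camera images.
- handle (a joint): Turn of the valve's wing handle about its upright axis, rad: 0 is shut, against the stop; it grows as the handle is turned anticlockwise seen from above (opening), to 9.5 fully open. It starts 3.8 to 7.2 rad open. It turns loosely with about 0.04 N m of friction (about 2 N at a wing) and stays where it is left. At 0 it stops dead with the wings lying along the pipe.
- handle_top (a point): Centre of the top of the chrome handle's hub (25 mm across, 88 to 110 mm above the base), on the turning axis. Its x axis runs along the two wings and turns with them, z up. The wings are two opposite round flat upright ears, discs 22 mm across and 7 mm thick, centred 23 mm from the axis and 99 mm above the base, out to 34 mm from the axis; rolled top edge up to 112 mm.
- fixture: The fixed valve group; origin on the tiled base exactly under the handle's axis, y along the pipe, x from the valve towards the tiled pipe boxing. Chrome pipe 15 mm thick, 300 mm long along y, its axis 55 mm above the base; valve body in its middle 27 mm thick, with an upright bonnet 25 mm across up to 86 mm high under the handle.
- boxing_edge (a point): Top edge of the tiled pipe boxing's front, 36 mm from the handle's axis towards +x of the fixture and 125 mm above the base, so higher than the handle. The boxing is 500 mm long along the pipe and 86 mm deep. There is too little room for a fingertip to go round behind the handle; its other side is open.
- wing_side_a: One side of the handle: the halves of both wings (each half 3.5 mm thick) and of the hub that lie towards +y of its frame. Origin on the turning axis 88 mm above the base, x along the wings; turns with the handle. Pushing clockwise on the wing at +x presses on this side.
- wing_side_b: The other side of the handle, towards -y of the same frame. Pushing clockwise on the wing at -x presses on this side. Squeezing both sides at once is a pinch.
- pail: Loose blue plastic pail, 175 mm across the rim, 153 mm high, 0.35 kg, origin at the centre of its underside. To be left alone.
- drain_snake: Loose drum drain snake lying flat, grey drum of 170 mm diameter and 64 mm high (crank knob up to 100 mm), steel nose 200 mm long to its -x, grip to its +y, 165 mm from the centre, 0.95 kg, origin under the drum's centre. To be left alone.
- jar: Loose empty glass jar, 74 mm across, 100 mm high, open mouth, 0.25 kg, origin at the centre of its underside. To be left alone.
- pad_holder: Loose purple hard-plastic scrub pad holder, 74 by 110 mm, 70 mm high with its arched grip, 0.12 kg, origin at the centre of its underside. To be left alone.

How it is judged:
By the outcome, as a careful person would: the job done as asked, in the order asked, and still so for the second after the job is handed in, with the robot touching nothing.
It also fails if it takes over 72 s, if anything falls off the work surface, if the arm or the gripper's body presses on something with over 40 N, if the wrist force passes 120 N, or if a joint passes its speed limit or range.

## Working session

There is one attempt and no reset: what is moved stays moved. The work goes in short steps, Python scripts to look and compute and a tool call to move; the robot and the scene stay as the last step left them, time stands still between calls to the robot, and variables do not carry over. Pictures are saved under pics/ and viewed, about 8 in all and at most 12, crops included, and the job is handed in when it is done.

Besides the shell and the picture viewer there is one more tool, called after "Emit:" as name([rows], argument=value, ...), one row to a line, values as JSON. move_arm: Moves the arm, as the interface text tells. Its arguments: {"type":"object","properties":{"dp":{"type":"array","items":{"type":"array","items":{"type":"number"}}},"roll":{"type":"array","items":{"type":"number"}},"fingers":{"type":"number"},"grip_force":{"type":"number"}},"required":["dp","roll"]}

```bash
mkdir -p pics; ls; python3 - <<'E'
from cell import readout, viewer, manip
import cv2
s=readout.get_state();print(s, manip.grip_point_offset)
for n in("side","top"):
    f=viewer.grab_frame(n);cv2.imwrite(f"pics/{n}0.png",f["frame"][:,:,::-1]);print(n,f["mtx"].tolist(),f["T"].round(4).tolist())
E
```

```text
pics
{'time': 0.0, 'qpos': array([-1.22359238e+00,  4.91617220e-01,  1.55946298e+00, -2.38213481e-05,
        1.09168733e+00, -1.05600918e-01]), 'dq': array([-0.00033621, -0.00072256,  0.00181633,  0.00066335,  0.00011333,
       -0.00101118]), 'joint_efforts': array([-1.54287689e-03, -6.12641788e+01, -2.58177209e+01,  6.92458358e-02,
        4.81091451e-02, -1.03740260e-04]), 'ee_pos': array([ 0.27334887, -0.56174198,  0.18482128]), 'ee_rot': array([-5.81884752e-04,  9.74478855e-01,  2.24478542e-01, -8.12804387e-05]), 'ft_force': array([0.32495643, 0.29808111, 0.69680896]), 'moment': array([-0.03388442,  0.00806027,  0.01152464]), 'width': 1.0024366167332959} -0.0188
side [[516.477303803218, 0.0, 315.5742704840313], [0.0, 516.477303803218, 235.51576639518015], [0.0, 0.0, 1.0]] [[-0.9303, -0.2342, 0.2822, 0.2179], [-0.3663, 0.6319, -0.683, 0.7367], [-0.0184, -0.7388, -0.6737, 0.7936], [0.0, 0.0, 0.0, 1.0]]
top [[503.7755251074458, 0.0, 317.91775854445467], [0.0, 503.7755251074458, 240.26005191984015], [0.0, 0.0, 1.0]] [[0.0268, -0.9967, 0.0772, 0.417], [-0.9996, -0.0258, 0.0143, 0.0221], [-0.0123, -0.0776, -0.9969, 1.1647], [0.0, 0.0, 0.0, 1.0]]
```

View pics/top0.png

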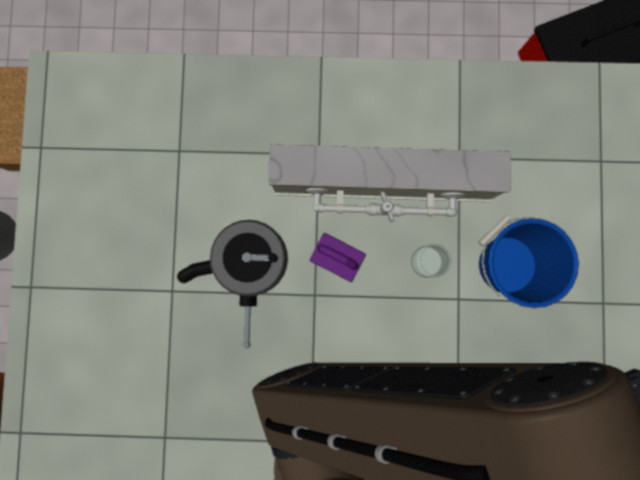

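View pics/side0.png

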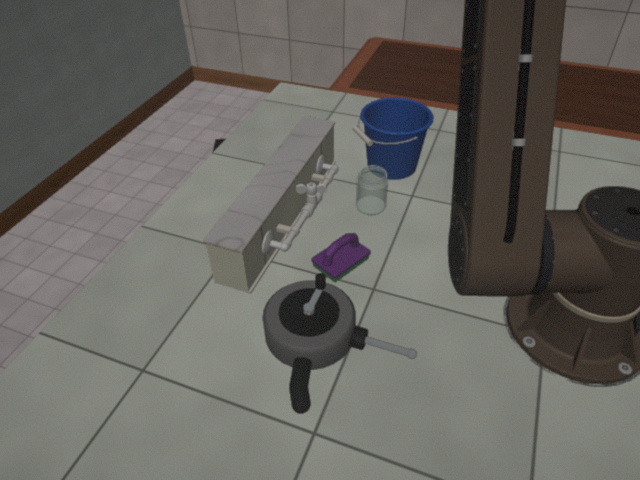

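The top view shows the valve handle near (387,207) with the boxing above it (+x). The jar is at (429,262), the pad holder at (338,257), the pail on the right and the snake on the left. The side view shows the handle near (311,190).

```bash
cat > h.py <<'E'
from cell import readout, viewer, manip
import cv2, numpy as np
def p2w(f,u,v,z):
    d=f["T"][:3,:3]@np.linalg.solve(f["mtx"],[u,v,1.]);o=f["T"][:3,3];return o+d*(z-o[2])/d[2]
def w2p(f,p):
    c=f["T"][:3,:3].T@(np.asarray(p)-f["T"][:3,3]);q=f["mtx"]@c;return q[:2]/q[2]
def crop(f,u,v,w=30,k=9):
    u,v=int(u),int(v);im=np.ascontiguousarray(f["frame"][v-w:v+w,u-w:u+w,::-1])
    return cv2.resize(im,None,fx=k,fy=k,interpolation=cv2.INTER_CUBIC)
E
python3 - <<'E'
from h import *
t=viewer.grab_frame("top");s=viewer.grab_frame("side")
for n,u,v,z in(("hub",387,207,.11),("pipeL",318,208,.055),("pipeR",452,212,.055),("boxL",270,191,.125),("boxR",510,192,.125),("jar",429,262,.1)):
    p=p2w(t,u,v,z);print(n,p.round(4),w2p(s,p).round(1))
cv2.imwrite("pics/c1.png",np.hstack([crop(t,387,207,30,6),crop(s,311,190,30,6)]))
E
```

```text
hub [ 0.5727 -0.1064  0.11  ] [311.6 185.1]
pipeL [0.5748 0.0398 0.055 ] [285.2 245.9]
pipeR [ 0.5733 -0.2568  0.055 ] [334.5 168.6]
boxL [0.5981 0.1398 0.125 ] [249.9 250.4]
boxR [ 0.6083 -0.3589  0.125 ] [335.5 121.2]
jar [ 0.4596 -0.1979  0.1   ] [372.9 176.2]
```

View pics/c1.png

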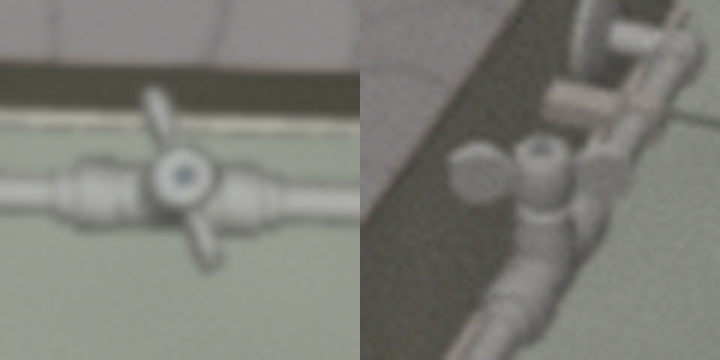

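The crop shows the wings about 18° off the boxing normal. The upper wing leans towards +y, and the hub top is at about (387,206.5) in the top view and (311,185) in the side view, which agree. That leaves about 288° to turn in two strokes. I'll work with shut fingers, tool x along the push direction and tool y towards the axis.

```bash
cat >> h.py <<'E'
AX=np.array([0.5735,-0.1064])
def plan(w,t,z,r=27,n=1,ax=AX):
    """tool-frame move to push pose: wing at w deg, TCP t mm behind wing mid-plane, r mm out"""
    s=readout.get_state();q=s["ee_rot"]
    from scipy.spatial.transform import Rotation as R
    M=R.from_quat([*q[1:],q[0]]).as_matrix()
    a=np.radians(w);d=np.array([np.cos(a),np.sin(a)]);g=np.array([np.sin(a),-np.cos(a)])
    p=np.r_[ax+(r*d-t*g)/1e3,z]
    yaw=np.arctan2(M[1,0],M[0,0]);dr=(yaw-(a-np.pi/2)+np.pi)%(2*np.pi)-np.pi
    e=s["ee_pos"][:2]-ax
    print("t",round(s["time"],2),"tcp",s["ee_pos"].round(4),"yaw",np.degrees(yaw).round(1),"F",s["ft_force"].round(2),"w",s["width"].round(2),"q6",s["qpos"][5].round(2))
    print("target",p.round(4),"dp_cm",(M.T@(p-s["ee_pos"])*100).round(2),"roll",dr.round(3))
E
python3 - <<'E'
from h import *
plan(198,19,.18)
E
```

```text
Traceback (most recent call last):
  File "h.py", line 20, in plan
    print("t",round(s["time"],2),"tcp",s["ee_pos"].round(4),"yaw",np.degrees(yaw).round(1),"F",s["ft_force"].round(2),"w",s["width"].round(2),"q6",s["qpos"][5].round(2))
                                                                                                                          ^^^^^^^^^^^^^^^^
AttributeError: 'float' object has no attribute 'round'
```

Emit:
move_arm([
  [0, 0, -2],
  [0, 0, -2],
  [0, 0, -2],
], roll=[-0.1, -0.12, -0.12], fingers=1, grip_force=20)

```text
time: 0.45
ee_pos: [0.2727, -0.56, 0.2417]
ee_rot: [-0.005, 0.921, 0.39, 0.0]
ft_force: [0.1, -0.0, 0.1]
width: 0.842
```

```bash
python3 -c "
from h import *
plan(198,19,.25)"
```

```text
Traceback (most recent call last):
  File "h.py", line 20, in plan
    print("t",round(s["time"],2),"tcp",s["ee_pos"].round(4),"yaw",np.degrees(yaw).round(1),"F",s["ft_force"].round(2),"w",s["width"].round(2),"q6",s["qpos"][5].round(2))
                                                                                                                          ^^^^^^^^^^^^^^^^
AttributeError: 'float' object has no attribute 'round'
```

```bash
sed -i 's/s\["width"\].round(2)/round(float(s["width"]),2)/' h.py
```

Emit:
move_arm([
  [0, 0, 0],
  [0, 0, 0],
  [0, 0, 0],
  [0, 0, 0],
  [0, 0, 0],
], roll=[-0.12, -0.12, -0.12, -0.12, -0.12])

```text
time: 0.87
ee_pos: [0.2731, -0.5611, 0.2465]
ee_rot: [-0.002, 0.756, 0.654, 0.001]
ft_force: [0.1, 0.0, 0.6]
width: 0.496
```

Emit:
move_arm([
  [0, 0, 0],
  [0, 0, 0],
  [0, 0, 0],
  [0, 0, 0],
  [0, 0, 0],
], roll=[-0.12, -0.12, -0.12, -0.12, 0])

```text
time: 1.28
ee_pos: [0.273, -0.5607, 0.2457]
ee_rot: [-0.002, 0.568, 0.823, 0.002]
ft_force: [0.1, 0.2, 0.5]
width: 0.145
```

```bash
python3 -c "
from h import *
plan(198,19,.25)"
```

```text
t 1.28 tcp [ 0.273  -0.5607  0.2457] yaw 110.7 F [0.14 0.25 0.52] w 0.15 q6 -1.59
target [ 0.5537 -0.1328  0.25  ] dp_cm [30.1  41.39 -0.25] roll 0.047
```

Emit:
move_arm([
  [2.1, 2.9, 0],
  [2.1, 2.9, 0],
  [2.1, 2.9, 0],
  [2.1, 2.9, 0],
  [2.1, 2.9, 0],
], roll=[0.05, 0, 0, 0, 0])

```text
time: 1.7
ee_pos: [0.3779, -0.416, 0.2442]
ee_rot: [-0.003, 0.602, 0.798, 0.002]
ft_force: [1.8, -0.4, 0.7]
width: 0.004
```

Emit:
move_arm([
  [2.1, 2.9, 0],
  [2.1, 2.9, 0],
  [2.1, 2.9, 0],
  [2.1, 2.9, 0],
  [2.1, 2.9, 0],
], roll=[0, 0, 0, 0, 0])

```text
time: 2.12
ee_pos: [0.4936, -0.2683, 0.2449]
ee_rot: [-0.003, 0.612, 0.791, 0.002]
ft_force: [0.1, -0.6, -0.3]
width: 0.005
```

```bash
python3 -c "
from h import *
plan(198,19,.16)"
```

```text
t 2.12 tcp [ 0.4936 -0.2683  0.2449] yaw 104.5 F [ 0.1  -0.56 -0.33] w 0.01 q6 -0.87
target [ 0.5537 -0.1328  0.16  ] dp_cm [11.55  9.23  8.56] roll -0.061
```

Emit:
move_arm([
  [2.6, 2.1, 1],
  [2.6, 2.1, 1],
  [2.6, 2.1, 1.5],
  [2.6, 2.1, 2],
  [0, 0, 0],
], roll=[-0.03, -0.03, 0, 0, 0])

```text
time: 2.53
ee_pos: [0.5501, -0.134, 0.1892]
ee_rot: [-0.002, 0.595, 0.804, 0.002]
ft_force: [0.3, 0.7, -0.9]
width: 0.007
```

```bash
python3 -c "
from h import *
plan(198,19,.13)"
```

```text
t 2.53 tcp [ 0.5501 -0.134   0.1892] yaw 107.0 F [ 0.3   0.69 -0.88] w 0.01 q6 -0.66
target [ 0.5537 -0.1328  0.13  ] dp_cm [-0.02  0.36  5.92] roll -0.017
```

Emit:
move_arm([
  [0, 0.3, 2],
  [0, 0, 2],
  [0, 0, 1.8],
  [0, 0, 0],
], roll=[-0.02, 0, 0, 0])

```text
time: 2.87
ee_pos: [0.5542, -0.1303, 0.1295]
ee_rot: [-0.001, 0.591, 0.807, 0.002]
ft_force: [-0.0, 0.7, -0.1]
width: 0.004
```

```bash
python3 -c "
from h import *
plan(198,19,.094)
s=viewer.grab_frame('side');t=viewer.grab_frame('top')
cv2.imwrite('pics/c2.png',np.hstack([crop(t,387,207,40,5),crop(s,311,190,40,5)]))"
```

```text
t 2.87 tcp [ 0.5542 -0.1303  0.1295] yaw 107.6 F [-0.03  0.7  -0.09] w 0.0 q6 -0.66
target [ 0.5537 -0.1328  0.094 ] dp_cm [-0.24 -0.13  3.55] roll -0.008
```

View pics/c2.png

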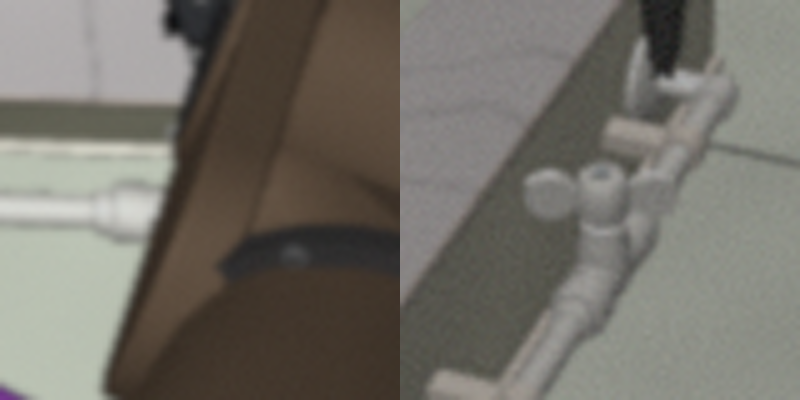

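The arm hides the valve in the top view. The side crop shows the fingertip at about (324,166), above and behind the near wing, with the handle unmoved at about (311,187).

```bash
python3 -c "
from h import *
s=viewer.grab_frame('side')
print(w2p(s,readout.get_state()['ee_pos']),w2p(s,[*AX,.11]))"
```

```text
[322.69404085 171.85600573] [311.28394018 185.07087427]
```

Emit:
move_arm([
  [-0.2, -0.1, 1],
  [-0.1, 0, 1.2],
  [0, 0, 1.2],
  [0, 0, 0],
], roll=[0, 0, 0, 0])

```text
time: 3.35
ee_pos: [0.558, -0.1366, 0.1018]
ee_rot: [0.006, 0.592, 0.806, 0.004]
ft_force: [-0.6, 0.9, 0.4]
width: 0.004
```

```bash
python3 -c "
from h import *
plan(198,14,.094)
s=viewer.grab_frame('side')
cv2.imwrite('pics/c3.png',crop(s,311,190,40,10))"
```

```text
t 3.35 tcp [ 0.558  -0.1366  0.1018] yaw 107.4 F [-0.58  0.93  0.45] w 0.0 q6 -0.67
target [ 0.5521 -0.1281  0.094 ] dp_cm [ 0.99 -0.32  0.77] roll -0.011
```

View pics/c3.png

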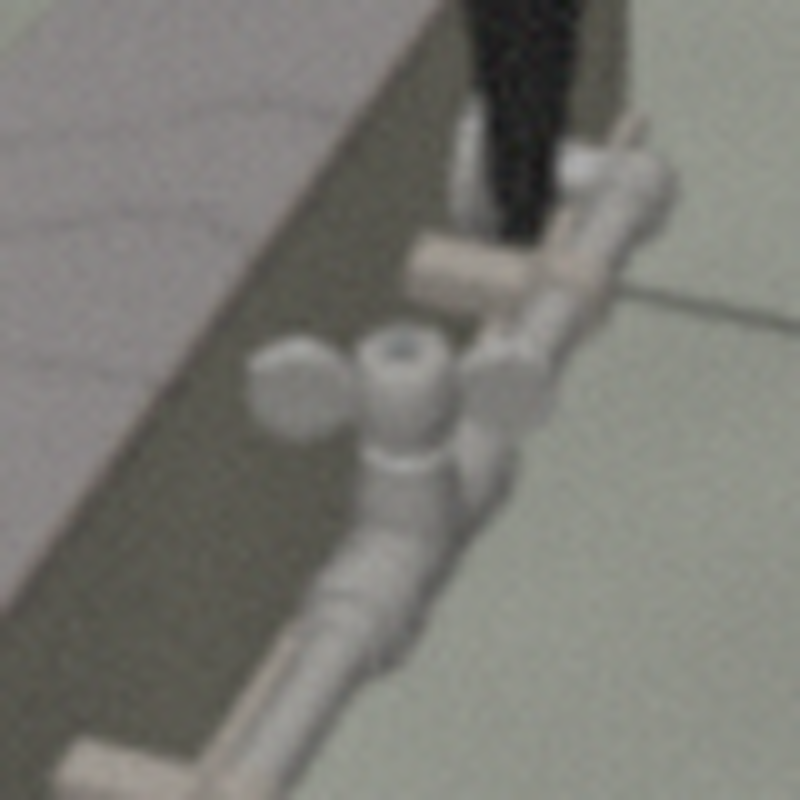

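The fingertip is slim, and its end is at about (322.5,174), behind the near wing (322,188) and clear of it. The handle has not moved.

Emit:
move_arm([
  [0, 0, 0.5],
  [0, -0.3, 0.3],
  [0, 0, 0],
], roll=[0, 0, 0])

```text
time: 3.65
ee_pos: [0.5564, -0.1385, 0.0962]
ee_rot: [0.008, 0.593, 0.805, 0.005]
ft_force: [1.2, -0.2, 1.2]
width: 0.003
```

```bash
python3 -c "
from h import *
plan(198,14,.094)
s=viewer.grab_frame('side')
print(w2p(s,readout.get_state()['ee_pos']))
plan(198,14,.094)"
```

```text
t 3.65 tcp [ 0.5564 -0.1385  0.0962] yaw 107.3 F [ 1.2  -0.23  1.23] w 0.0 q6 -0.67
target [ 0.5521 -0.1281  0.094 ] dp_cm [ 1.12 -0.1   0.21] roll -0.012
[323.64114934 183.38311299]
t 3.7 tcp [ 0.5567 -0.1385  0.0965] yaw 107.3 F [-0.08 -0.05  0.59] w 0.0 q6 -0.67
target [ 0.5521 -0.1281  0.094 ] dp_cm [ 1.13 -0.13  0.24] roll -0.012
```

Emit:
move_arm([
  [0.4, -0.1, 0.1],
  [0.4, 0, 0.1],
  [0.3, 0, 0],
  [0, 0, 0],
], roll=[0, 0, 0, 0])

```text
time: 4.03
ee_pos: [0.5523, -0.1274, 0.0951]
ee_rot: [0.009, 0.593, 0.805, 0.005]
ft_force: [0.1, 0.7, 0.4]
width: 0.004
```

Emit:
move_arm([
  [0.28, -0.13, 0],
  [0.28, -0.13, 0],
  [0.28, -0.13, 0],
  [0.28, -0.13, 0],
  [0.28, -0.13, 0],
], roll=[0.1, 0.1, 0.1, 0.1, 0.1])

```text
time: 4.45
ee_pos: [0.5446, -0.1131, 0.0955]
ee_rot: [0.007, 0.779, 0.627, 0.007]
ft_force: [0.3, -0.1, -1.0]
width: 0.005
```

```bash
cat >> h.py <<'E'
def where(ax=AX):
    s=readout.get_state();q=s["ee_rot"]
    yaw=2*np.arctan2(q[2],q[1]);e=(s["ee_pos"][:2]-ax)*1e3
    g=np.array([np.cos(yaw),np.sin(yaw)]);d=np.array([-g[1],g[0]])
    print("t",round(s["time"],2),"z",s["ee_pos"][2].round(4),"toolwing",(np.degrees(yaw)+90).round(1),"r",(e@d).round(1),"behind",(-e@g).round(1),"F",s["ft_force"].round(2),"Ftan",(s["ft_force"][:2]@g).round(2),"M",s["moment"].round(2),"q6",s["qpos"][5].round(2))
E
python3 -c "
from h import *
where()
s=viewer.grab_frame('side')
cv2.imwrite('pics/c4.png',crop(s,311,190,40,10))"
```

```text
t 4.45 z 0.0955 toolwing 167.7 r 26.8 behind 12.7 F [ 0.33 -0.08 -0.95] Ftan -0.0 M [-0.   -0.08  0.  ] q6 -0.12
```

View pics/c4.png

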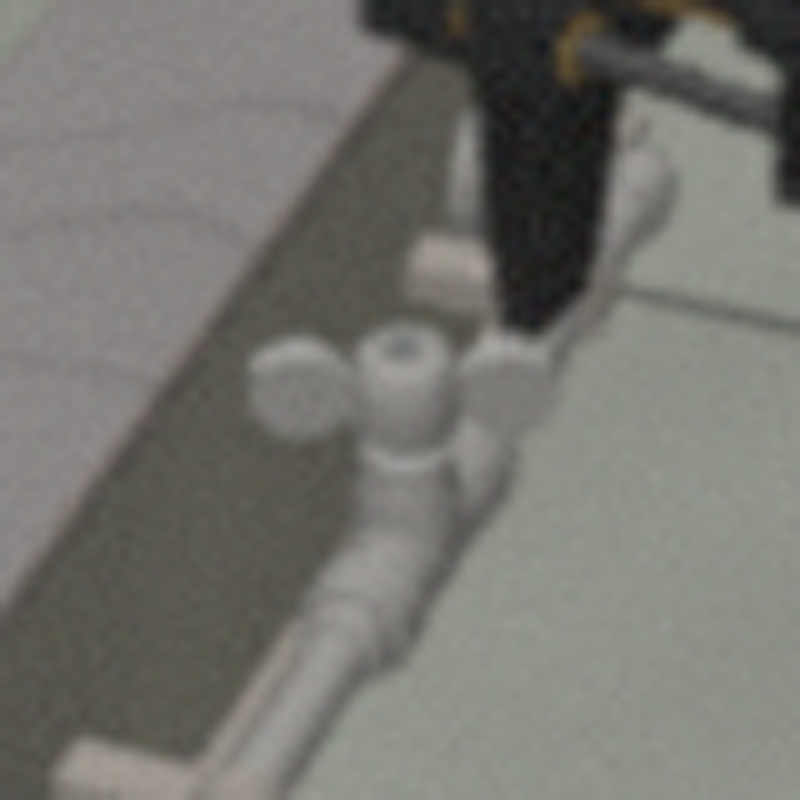

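The finger is now right behind the near wing at about (323.5,183), partly hidden by it. The handle has not moved yet. I'll check the wing angle by projection.

```bash
python3 -c "
from h import *
s=viewer.grab_frame('side')
print(w2p(s,readout.get_state()['ee_pos']),w2p(s,[*AX,.11]))
for a in (150,165,180,190,198,206,215):
    r=np.radians(a);d=np.array([np.cos(r),np.sin(r)])*.023
    print(a,w2p(s,[*(AX+d),.099]).round(1),w2p(s,[*(AX-d),.099]).round(1))"
```

```text
[324.66966191 191.36388725] [311.28394018 185.07087427]
150 [317.9 194. ] [305.1 184.3]
165 [319.8 192.7] [303.2 185.5]
180 [321.1 191.2] [301.8 186.9]
190 [321.6 190.2] [301.3 188. ]
198 [321.8 189.3] [301.1 188.8]
206 [321.7 188.4] [301.  189.7]
215 [321.5 187.4] [301.3 190.7]
```

```bash
python3 -c "
from h import *
s=viewer.grab_frame('side');f=s['frame'][:,:,::-1].astype(int)
b=cv2.imread('pics/side0.png').astype(int)
d=np.abs(cv2.GaussianBlur((f-b).astype(np.float32),(3,3),0)).max(2).astype(int)
print('cols 312..334')
for r in range(168,200): print(r,' '.join('%3d'%v for v in d[r,312:335]))"
```

```text
cols 312..334
168   4   3   4   6   7   7   3  29  52  59  63  68  75  83  89  93  98  98  87  56  16   4   8
169   4   3   4   5   6   5   5  28  48  53  51  49  52  59  68  76  83  87  79  50  12   7   9
170   4   5   5   5   5   6   3  23  42  49  44  40  42  48  60  75  82  87  81  50  12   7   9
171   5   6   6   5   5   6   1  19  36  43  40  39  43  52  69  84  90  93  83  50  13   6   8
172   5   7   7   6   6   5   1  16  32  39  39  40  48  65  84  94  96  96  81  45  11   6   8
173   6   7   8   9   8   6   1  15  32  41  42  44  58  78  94  98 100  99  77  37   6   6   8
174   6   7   9  11  11   9   2  15  41  57  58  60  72  90 100 103 107 101  73  30   1   7   8
175   7   9  10  11  11  11   5  17  54  81  86  85  89  97 104 110 113  99  63  21   3   9   9
176   8  10  10  10  10  10   6  14  56  92 104 101  97  98 104 112 112  90  49  12   5   9  10
177   9  10   9   8   8   9   8  10  53  91 105 102  95  94 100 106 101  77  38   7   5   7   9
178   9   9   8   8   7   9   9   7  46  82  97  96  91  92  97  98  88  60  27   3   5   6   7
179   7   7   7   7   7   8   
[... 1285 characters left out ...]
  10  10  10  10  10  11  12
193   9   8   6   6   8  10  10   9   9   8   9  10  10  10  11  10  10  11  11  10   9   9  10
194   7   7   7   8   9   9  10   9   8   8   8   9  10  11  11  10   9  10  11  10   9   8  10
195   7   8   8   8   8   9  10   9   9   8   8   9  10  11  11   9   9  10  10  10   9   9  10
196   9   9   9   7   7   8  10   9   9   9   8   9  10  10   9   9   9  10  10   9  10   9   9
197  10   9   8   7   7   7   8   8   8   8   8   8   9   9   9   9   9  10  11  10   9   9   9
198   9   8   7   7   7   8   8   7   7   7   8   9   9   9   9   9   9  10  10   9   9  10   9
199   9   8   6   7   8   8   7   7   6   8  10  10   9  10  10   9   9  10   9   8  10  11  10
```

The finger's real end is at about (324,184), roughly 20 mm higher than the TCP reading implies. It passed just above the wing, which is why nothing moved. I'll back off and come down about 2 cm lower.

Emit:
move_arm([
  [0, 0, -1.5],
  [-0.4, 0.1, 0],
  [-0.4, 0.1, 0],
  [-0.4, 0.1, 0],
  [0, 0, 0],
], roll=[0, -0.12, -0.12, -0.12, -0.12])

```text
time: 5.02
ee_pos: [0.5471, -0.126, 0.1116]
ee_rot: [0.009, 0.593, 0.805, 0.005]
ft_force: [-0.5, -0.2, 0.2]
width: -0.0
```

```bash
python3 -c "
from h import *
plan(200,20,.11)"
```

```text
t 5.02 tcp [ 0.5471 -0.126   0.1116] yaw 107.2 F [-0.47 -0.16  0.18] w -0.0 q6 -0.65
target [ 0.555  -0.1344  0.11  ] dp_cm [-1.03  0.5   0.18] roll -0.049
```

Emit:
move_arm([
  [-0.5, 0.25, 0],
  [-0.6, 0.25, 0],
  [0, 0, 1.2],
  [0, 0, 1.3],
  [0, 0, 0],
], roll=[-0.05, 0, 0, 0, 0])

```text
time: 5.43
ee_pos: [0.558, -0.137, 0.0871]
ee_rot: [0.011, 0.565, 0.825, 0.005]
ft_force: [0.5, 1.7, -0.2]
width: 0.005
```

```bash
cat >> h.py <<'E'
def tip():
    s=viewer.grab_frame('side');f=s['frame'][:,:,::-1].astype(np.float32)
    d=np.abs(cv2.GaussianBlur(f-cv2.imread('pics/side0.png').astype(np.float32),(3,3),0)).max(2)[140:215,285:340]
    v,u=np.where(d>35);print("tcp px",w2p(s,readout.get_state()['ee_pos']).round(1),"lowest change",v.max()+140,u[v==v.max()]+285)
    return s
E
python3 -c "
from h import *
plan(200,15,.075);tip()"
```

```text
t 5.43 tcp [ 0.558  -0.137   0.0871] yaw 111.2 F [ 0.52  1.68 -0.24] w 0.0 q6 -0.73
target [ 0.5533 -0.1297  0.075 ] dp_cm [ 0.87 -0.2   1.19] roll 0.022
tcp px [322.8 186.6] lowest change 179 [323 324]
```

Emit:
move_arm([
  [-0.1, 0, 0.6],
  [0, -0.1, 0.6],
  [0, 0, 0.1],
  [0, 0, 0],
], roll=[0.02, 0, 0, 0])

```text
time: 5.82
ee_pos: [0.5588, -0.1391, 0.0754]
ee_rot: [0.012, 0.574, 0.819, 0.006]
ft_force: [1.0, 0.3, 0.0]
width: 0.007
```

```bash
python3 -c "
from h import *
plan(200,15,.075);tip()"
```

```text
t 5.82 tcp [ 0.5588 -0.1391  0.0754] yaw 110.0 F [0.95 0.3  0.04] w 0.01 q6 -0.71
target [ 0.5533 -0.1297  0.075 ] dp_cm [ 1.07 -0.2   0.02] roll -0.0
tcp px [323.  190.5] lowest change 182 [322 323 324 325]
```

Emit:
move_arm([
  [0.4, -0.1, 0],
  [0.4, -0.1, 0],
  [0.3, 0, 0],
  [0, 0, 0],
], roll=[0, 0, 0, 0])

```text
time: 6.2
ee_pos: [0.5528, -0.1287, 0.0759]
ee_rot: [0.013, 0.573, 0.819, 0.006]
ft_force: [0.1, -0.3, -1.1]
width: 0.003
```

Emit:
move_arm([
  [0.28, -0.13, 0],
  [0.28, -0.13, 0],
  [0.28, -0.13, 0],
  [0.28, -0.13, 0],
  [0.28, -0.13, 0],
], roll=[0.1, 0.1, 0.1, 0.1, 0.1])

```text
time: 6.62
ee_pos: [0.5449, -0.1158, 0.0765]
ee_rot: [0.013, 0.764, 0.645, 0.009]
ft_force: [0.5, -1.2, -1.0]
width: 0.004
```

```bash
python3 -c "
from h import *
where();s=tip()
cv2.imwrite('pics/c5.png',crop(s,311,190,32,10))"
```

```text
t 6.62 z 0.0765 toolwing 170.4 r 26.7 behind 14.0 F [ 0.46 -1.17 -1.03] Ftan -1.07 M [-0.33 -0.13 -0.02] q6 -0.16
tcp px [325.1 197.5] lowest change 189 [320 321 324 325]
```

View pics/c5.png

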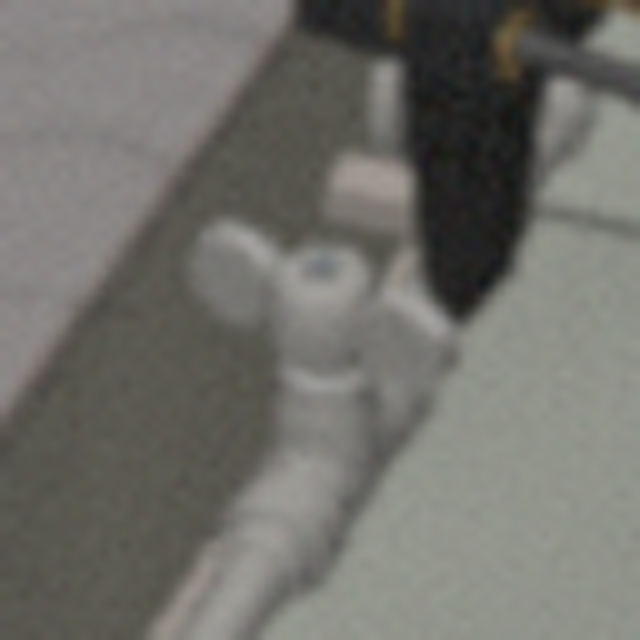

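The handle is turning. The near wing now points to about 172° at (321,190), with the finger flat behind it, and the force is about 1 N. I'll continue the arc.

Emit:
move_arm([
  [0.28, -0.13, 0],
  [0.28, -0.13, 0],
  [0.28, -0.13, 0],
  [0.28, -0.13, 0],
  [0.28, -0.13, 0],
], roll=[0.1, 0.1, 0.1, 0.1, 0.1])

```text
time: 7.08
ee_pos: [0.5437, -0.1, 0.0769]
ee_rot: [0.01, 0.903, 0.43, 0.012]
ft_force: [-0.9, -1.6, -0.5]
width: 0.004
```

```bash
python3 -c "
from h import *
where();plan(142,14,.076)"
```

```text
t 7.08 z 0.0769 toolwing 141.0 r 27.2 behind 13.8 F [-0.95 -1.6  -0.48] Ftan -1.84 M [-0.31  0.06 -0.01] q6 0.38
t 7.08 tcp [ 0.5437 -0.1     0.0769] yaw 51.0 F [-0.95 -1.6  -0.48] w 0.0 q6 0.38
target [ 0.5436 -0.1008  0.076 ] dp_cm [-0.07  0.05  0.09] roll -0.018
```

Emit:
move_arm([
  [0.28, -0.13, 0],
  [0.28, -0.13, 0],
  [0.28, -0.13, 0],
  [0.28, -0.13, 0],
  [0.28, -0.13, 0],
], roll=[0.1, 0.1, 0.1, 0.1, 0.1])

```text
time: 7.5
ee_pos: [0.5496, -0.0856, 0.0772]
ee_rot: [0.007, 0.982, 0.188, 0.013]
ft_force: [-0.4, -0.5, -0.2]
width: 0.003
```

```bash
python3 -c "
from h import *
where()"
```

```text
t 7.5 z 0.0772 toolwing 111.7 r 28.2 behind 14.5 F [-0.45 -0.53 -0.22] Ftan -0.61 M [-0.17  0.21 -0.04] q6 0.92
```

Emit:
move_arm([
  [0.28, -0.13, 0],
  [0.28, -0.13, 0],
  [0.28, -0.13, 0],
  [0.28, -0.13, 0],
  [0.28, -0.13, 0],
], roll=[0.1, 0.1, 0.1, 0.1, 0.1])

```text
time: 7.92
ee_pos: [0.5606, -0.0756, 0.0773]
ee_rot: [0.003, 0.998, -0.066, 0.012]
ft_force: [-0.9, -0.9, -0.9]
width: 0.004
```

```bash
python3 -c "
from h import *
where();s=tip()
cv2.imwrite('pics/c6.png',crop(s,311,190,32,10))"
```

```text
t 7.92 z 0.0773 toolwing 82.4 r 28.8 behind 16.8 F [-0.93 -0.86 -0.89] Ftan -0.81 M [0.14 0.3  0.03] q6 1.45
tcp px [311.6 206.1] lowest change 197 [305 306 312 313 314 315 316]
```

View pics/c6.png

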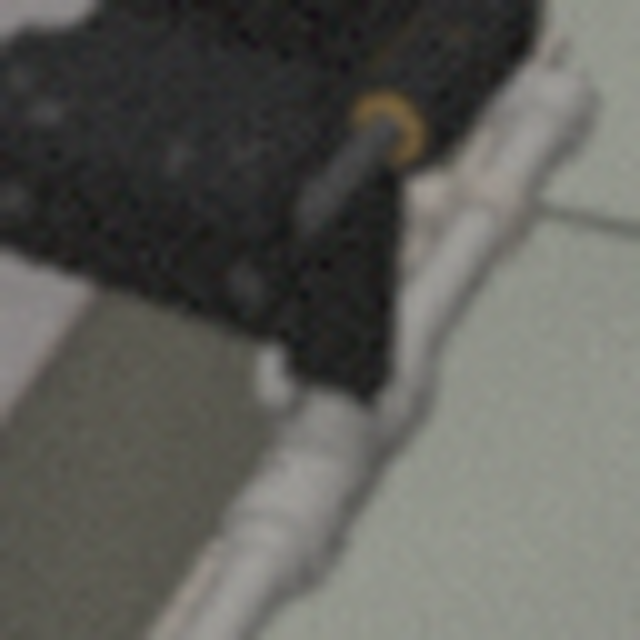

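The finger and the near wing (307,197) are now about over the pipe on the +y side, so the wing is at about 88°. The force is still small. I'll push on past the pipe.

Emit:
move_arm([
  [0.38, -0.13, 0],
  [0.38, -0.18, 0],
  [0.33, -0.16, 0],
  [0.3, -0.13, 0],
  [0.3, -0.13, 0],
], roll=[0.1, 0.1, 0.1, 0.1, 0.1])

```text
time: 8.38
ee_pos: [0.5776, -0.0724, 0.0775]
ee_rot: [-0.001, 0.95, -0.312, 0.01]
ft_force: [-1.8, 2.5, -0.2]
width: 0.004
```

```bash
python3 -c "
from h import *
where();plan(53,14,.077)"
```

```text
t 8.38 z 0.0775 toolwing 53.7 r 29.8 behind 16.8 F [-1.8   2.47 -0.2 ] Ftan -2.91 M [ 0.45  0.16 -0.01] q6 1.97
t 8.38 tcp [ 0.5776 -0.0724  0.0775] yaw -36.3 F [-1.8   2.47 -0.2 ] w 0.0 q6 1.97
target [ 0.5786 -0.0764  0.077 ] dp_cm [0.32 0.26 0.05] roll 0.012
```

Emit:
move_arm([
  [0.3, 0.1, 0],
  [0, 0, 0],
  [-0.6, 0, 0],
  [0, 0, -2],
  [0, 0, -3],
], roll=[0.03, 0, 0, 0, 0])

```text
time: 8.8
ee_pos: [0.5703, -0.0695, 0.1235]
ee_rot: [-0.001, 0.948, -0.319, 0.005]
ft_force: [0.5, 0.3, -0.1]
width: 0.007
```

Emit:
move_arm([
  [-0.5, 0, -1],
  [0, 0, 0],
  [0, 0, 0],
  [0, 0, 0],
  [0, 0, 0],
], roll=[-0.12, -0.12, -0.12, -0.12, -0.12])

```text
time: 9.22
ee_pos: [0.5659, -0.0652, 0.1405]
ee_rot: [0.002, 1.0, -0.011, 0.01]
ft_force: [0.8, -0.3, -0.4]
width: 0.007
```

Emit:
move_arm([
  [0, 0, 0],
  [0, 0, 0],
  [0, 0, 0],
  [0, 0, 0],
  [0, 0, 0],
], roll=[-0.12, -0.12, -0.12, -0.12, -0.12])

```text
time: 9.63
ee_pos: [0.5635, -0.0637, 0.1412]
ee_rot: [0.006, 0.955, 0.297, 0.009]
ft_force: [0.5, 0.5, 0.5]
width: 0.002
```

Emit:
move_arm([
  [0, 0, 0],
  [0, 0, 0],
  [0, 0, 0],
  [0, 0, 0],
  [0, 0, 0],
], roll=[-0.12, -0.12, -0.12, -0.12, -0.12])

```text
time: 10.05
ee_pos: [0.5611, -0.0623, 0.1416]
ee_rot: [0.008, 0.817, 0.576, 0.007]
ft_force: [-0.3, -0.3, -0.8]
width: 0.004
```

Emit:
move_arm([
  [0, 0, 0],
  [0, 0, 0],
  [0, 0, 0],
  [0, 0, 0],
  [0, 0, 0],
], roll=[-0.12, -0.12, -0.12, -0.12, -0.12])

```text
time: 10.47
ee_pos: [0.5586, -0.0608, 0.1419]
ee_rot: [0.01, 0.601, 0.799, 0.004]
ft_force: [-0.1, -0.2, 0.3]
width: 0.004
```

```bash
python3 -c "
from h import *
where();plan(232,22,.13);s=tip()
t=viewer.grab_frame('top')
cv2.imwrite('pics/c7.png',np.hstack([crop(t,387,207,30,6),crop(s,311,190,30,6)]))"
```

```text
t 10.47 z 0.1419 toolwing 196.1 r 1.6 behind -48.0 F [-0.09 -0.2   0.28] Ftan -0.17 M [ 0.02 -0.08 -0.03] q6 -0.51
t 10.47 tcp [ 0.5586 -0.0608  0.1419] yaw 106.1 F [-0.09 -0.2   0.28] w 0.0 q6 -0.51
target [ 0.5742 -0.1412  0.13  ] dp_cm [-8.15 -0.76  1.27] roll -0.626
tcp px [309.4 186.6] lowest change 187 [297 298]
```

View pics/c7.png

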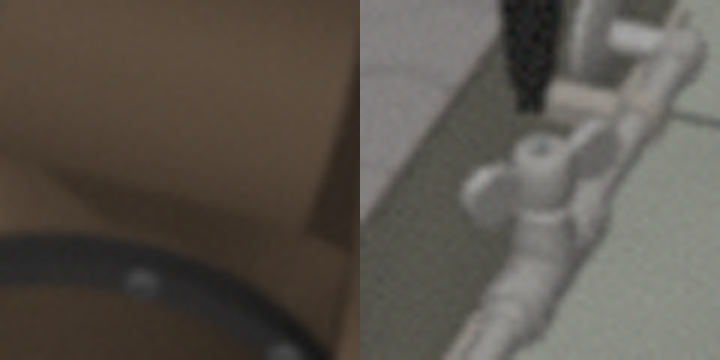

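The handle now stands with the second wing at about 231° at (321,185) and the first at (302,192). This matches the projection table. Next I move behind the second wing.

Emit:
move_arm([
  [-2.7, -0.3, 0],
  [-2.7, -0.3, 0],
  [-2.7, -0.2, 0],
  [0, 0, 0],
  [0, 0, 0],
], roll=[0, 0, 0, -0.12, -0.12])

```text
time: 10.98
ee_pos: [0.5724, -0.1426, 0.1431]
ee_rot: [0.011, 0.506, 0.863, 0.003]
ft_force: [0.0, -0.0, 0.8]
width: 0.006
```

Emit:
move_arm([
  [0, 0, 0],
  [0, 0, 0],
  [0, 0, 0],
  [0, 0, 0],
], roll=[-0.12, -0.12, -0.12, 0])

```text
time: 11.32
ee_pos: [0.5716, -0.1434, 0.1429]
ee_rot: [0.012, 0.338, 0.941, 0.001]
ft_force: [0.2, -0.2, 0.3]
width: 0.003
```

```bash
python3 -c "
from h import *
where();plan(231,20,.076)"
```

```text
t 11.32 z 0.1429 toolwing 230.5 r 29.8 behind 22.0 F [ 0.21 -0.2   0.34] Ftan -0.29 M [ 0.04 -0.14 -0.02] q6 -1.24
t 11.32 tcp [ 0.5716 -0.1434  0.1429] yaw 140.5 F [ 0.21 -0.2   0.34] w 0.0 q6 -1.24
target [ 0.5721 -0.14    0.076 ] dp_cm [0.32 0.23 6.69] roll -0.009
```

Emit:
move_arm([
  [0, 0.2, 1.5],
  [0, 0, 1.5],
  [0, 0, 1.5],
  [0, 0, 0],
], roll=[0, 0, 0, 0])

```text
time: 11.65
ee_pos: [0.574, -0.1417, 0.0978]
ee_rot: [0.014, 0.349, 0.937, 0.001]
ft_force: [-0.6, 0.4, 0.6]
width: 0.004
```

```bash
python3 -c "
from h import *
where();plan(231,20,.076)"
```

```text
t 11.65 z 0.0978 toolwing 229.1 r 26.3 behind 23.5 F [-0.64  0.36  0.6 ] Ftan 0.72 M [ 0.06 -0.16  0.03] q6 -1.21
t 11.65 tcp [ 0.574  -0.1417  0.0978] yaw 139.1 F [-0.64  0.36  0.6 ] w 0.0 q6 -1.21
target [ 0.5721 -0.14    0.076 ] dp_cm [ 0.31 -0.02  2.17] roll -0.033
```

Emit:
move_arm([
  [0, 0, 1.1],
  [0, -0.1, 1.1],
  [0, 0, 0],
], roll=[0, 0, 0])

```text
time: 11.9
ee_pos: [0.5741, -0.1424, 0.0761]
ee_rot: [0.014, 0.355, 0.935, 0.001]
ft_force: [-0.1, 0.8, -0.1]
width: 0.004
```

Emit:
move_arm([
  [0.3, 0, 0],
  [0.3, 0, 0],
  [0.3, 0, 0],
  [0, 0, 0],
], roll=[0, 0, 0, 0])

```text
time: 12.23
ee_pos: [0.5676, -0.1365, 0.0777]
ee_rot: [0.015, 0.357, 0.934, 0.001]
ft_force: [0.4, -0.0, 0.8]
width: 0.005
```

```bash
python3 -c "
from h import *
where()"
```

```text
t 12.23 z 0.0777 toolwing 228.2 r 26.4 behind 15.7 F [ 0.39 -0.    0.76] Ftan -0.29 M [ 0.04 -0.15 -0.  ] q6 -1.19
```

Now the arc.

Emit:
move_arm([
  [0.28, -0.13, 0],
  [0.28, -0.13, 0],
  [0.28, -0.13, 0],
  [0.28, -0.13, 0],
  [0.28, -0.13, 0],
], roll=[0.1, 0.1, 0.1, 0.1, 0.1])

```text
time: 12.65
ee_pos: [0.555, -0.1294, 0.0798]
ee_rot: [0.017, 0.585, 0.811, 0.006]
ft_force: [0.2, -1.7, -0.9]
width: 0.006
```

```bash
python3 -c "
from h import *
where()"
```

```text
t 12.65 z 0.0798 toolwing 198.4 r 24.8 behind 16.0 F [ 0.23 -1.65 -0.87] Ftan -1.64 M [-0.27 -0.21 -0.04] q6 -0.67
```

Emit:
move_arm([
  [0.28, -0.13, 0],
  [0.28, -0.13, 0],
  [0.28, -0.13, 0],
  [0.28, -0.13, 0],
  [0.28, -0.13, 0],
], roll=[0.1, 0.1, 0.1, 0.1, 0.1])

```text
time: 13.07
ee_pos: [0.5469, -0.1163, 0.0819]
ee_rot: [0.017, 0.776, 0.63, 0.011]
ft_force: [-0.1, -2.1, 0.8]
width: 0.008
```

```bash
python3 -c "
from h import *
where();s=tip()
cv2.imwrite('pics/c8.png',crop(s,311,190,32,10))"
```

```text
t 13.07 z 0.0819 toolwing 168.2 r 24.0 behind 15.2 F [-0.1  -2.12  0.82] Ftan -2.09 M [-0.34 -0.04 -0.02] q6 -0.12
tcp px [324.3 195.2] lowest change 187 [324]
```

View pics/c8.png

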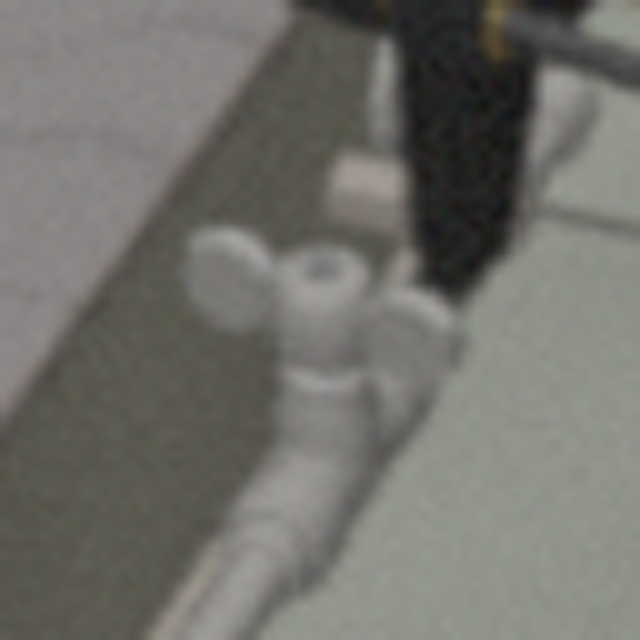

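The wing is at about 172° with the finger behind it. z has crept up 5 mm, so I'll correct that on the way.

Emit:
move_arm([
  [0.28, -0.17, 0.15],
  [0.28, -0.17, 0.15],
  [0.28, -0.17, 0.15],
  [0.28, -0.17, 0.1],
  [0.28, -0.13, 0.05],
], roll=[0.1, 0.1, 0.1, 0.1, 0.1])

```text
time: 13.53
ee_pos: [0.5466, -0.1007, 0.08]
ee_rot: [0.016, 0.911, 0.412, 0.017]
ft_force: [-2.1, -1.5, 2.5]
width: 0.003
```

```bash
python3 -c "
from h import *
where()"
```

```text
t 13.53 z 0.08 toolwing 138.7 r 24.0 behind 13.5 F [-2.12 -1.48  2.49] Ftan -2.51 M [-0.1   0.29 -0.06] q6 0.42
```

Emit:
move_arm([
  [0.28, -0.13, 0.05],
  [0.28, -0.13, 0.05],
  [0.28, -0.13, 0],
], roll=[0.1, 0.1, 0.1])

```text
time: 13.78
ee_pos: [0.5498, -0.0918, 0.0806]
ee_rot: [0.013, 0.963, 0.268, 0.019]
ft_force: [-1.3, -1.6, 0.1]
width: 0.008
```

```bash
python3 -c "
from h import *
where()"
```

```text
t 13.78 z 0.0806 toolwing 121.0 r 24.7 behind 12.8 F [-1.31 -1.63  0.14] Ftan -1.97 M [-0.21  0.28  0.  ] q6 0.75
```

Emit:
move_arm([
  [0.25, -0.13, 0.05],
  [0.25, -0.13, 0],
  [0.25, -0.13, 0],
], roll=[0.1, 0.1, 0.1])

```text
time: 14.03
ee_pos: [0.5543, -0.0846, 0.0812]
ee_rot: [0.01, 0.993, 0.117, 0.02]
ft_force: [-1.4, 0.1, 0.6]
width: 0.008
```

```bash
python3 -c "
from h import *
where();tip()"
```

```text
t 14.03 z 0.0812 toolwing 103.4 r 25.7 behind 13.6 F [-1.44  0.06  0.62] Ftan -1.39 M [-0.12  0.3  -0.02] q6 1.07
tcp px [315.8 203. ] lowest change 194 [319 320]
```

Emit:
move_arm([
  [0.14, -0.07, 0],
  [0.14, -0.07, 0],
], roll=[0.05, 0.05])

```text
time: 14.25
ee_pos: [0.5567, -0.0822, 0.0819]
ee_rot: [0.009, 0.998, 0.066, 0.021]
ft_force: [-0.8, -0.1, 0.9]
width: 0.006
```

Emit:
move_arm([
  [0.12, -0.06, 0],
], roll=[0.05])

```text
time: 14.33
ee_pos: [0.5577, -0.0813, 0.0823]
ee_rot: [0.008, 0.999, 0.043, 0.021]
ft_force: [-1.2, -1.0, -0.4]
width: 0.003
```

```bash
python3 -c "
from h import *
where()"
```

```text
t 14.33 z 0.0823 toolwing 94.9 r 26.3 behind 13.6 F [-1.17 -0.97 -0.39] Ftan -1.25 M [-0.    0.08 -0.04] q6 1.23
```

Emit:
move_arm([
  [0.12, -0.05, 0.1],
], roll=[0.05])

```text
time: 14.42
ee_pos: [0.559, -0.0807, 0.0818]
ee_rot: [0.008, 1.0, 0.019, 0.022]
ft_force: [-1.1, 0.5, 4.2]
width: 0.007
```

Emit:
move_arm([
  [0.08, -0.02, 0.1],
], roll=[0.03])

```text
time: 14.5
ee_pos: [0.5599, -0.0802, 0.0814]
ee_rot: [0.007, 1.0, 0.005, 0.022]
ft_force: [-2.2, 3.9, 8.7]
width: 0.009
```

Emit:
move_arm([
  [0.08, 0, 0],
], roll=[0])

```text
time: 14.58
ee_pos: [0.5606, -0.08, 0.082]
ee_rot: [0.007, 1.0, 0.006, 0.022]
ft_force: [-0.3, 0.1, 1.5]
width: 0.008
```

```bash
python3 -c "
from h import *
where();where()
s=viewer.grab_frame('side');where()"
```

```text
t 14.58 z 0.082 toolwing 90.7 r 26.6 behind 12.5 F [-0.25  0.11  1.55] Ftan -0.25 M [0.09 0.22 0.02] q6 1.3
t 14.58 z 0.082 toolwing 90.7 r 26.6 behind 12.5 F [-0.25  0.11  1.55] Ftan -0.25 M [0.09 0.22 0.02] q6 1.3
t 14.63 z 0.082 toolwing 90.8 r 26.5 behind 12.3 F [-0.8   0.63  1.33] Ftan -0.79 M [0.25 0.11 0.01] q6 1.3
```

Emit:
move_arm([
  [0.1, 0, 0],
], roll=[0])

```text
time: 14.72
ee_pos: [0.5617, -0.08, 0.0823]
ee_rot: [0.007, 1.0, 0.009, 0.022]
ft_force: [-0.6, -0.0, 1.0]
width: 0.004
```

Emit:
move_arm([
  [0.1, 0, 0],
], roll=[0])

```text
time: 14.8
ee_pos: [0.5629, -0.08, 0.0825]
ee_rot: [0.007, 1.0, 0.01, 0.022]
ft_force: [0.5, 0.2, 0.1]
width: 0.008
```

```bash
python3 -c "
from h import *
where();s=tip()
cv2.imwrite('pics/c9.png',crop(s,311,190,32,10));where()"
```

```text
t 14.8 z 0.0825 toolwing 91.2 r 26.6 behind 10.1 F [0.45 0.2  0.12] Ftan 0.46 M [0.08 0.06 0.02] q6 1.3
tcp px [311.5 202.9] lowest change 194 [315 316]
t 14.85 z 0.0825 toolwing 91.1 r 26.5 behind 9.9 F [-0.48 -0.7  -0.35] Ftan -0.49 M [ 0.03 -0.02 -0.07] q6 1.3
```

View pics/c9.png

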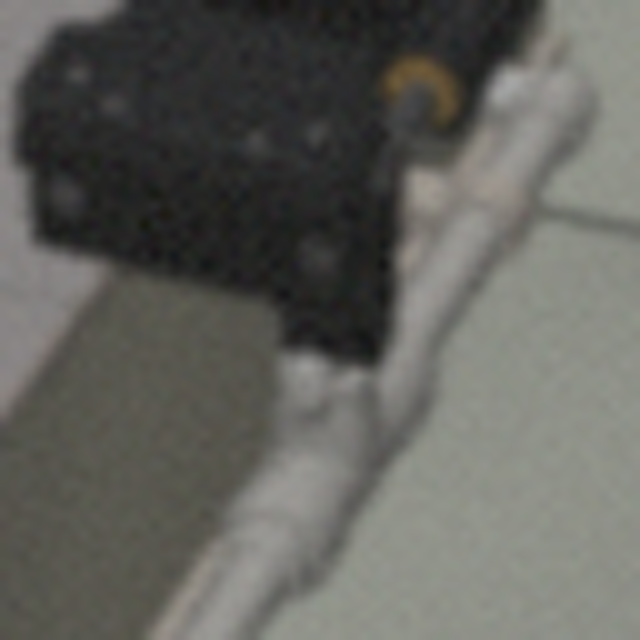

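The finger has ridden up onto the top edge of the wing, seen at (296–303,195), so the last pushes slid over it. I'll lift, back off, and push again lower.

Emit:
move_arm([
  [0, 0, -2],
  [0, 0, -2],
  [-2, 0, 0],
  [-2, 0, 0],
  [0, 0, 0],
], roll=[0, 0, 0, 0, 0])

```text
time: 15.27
ee_pos: [0.5206, -0.0807, 0.1215]
ee_rot: [0.008, 1.0, 0.014, 0.022]
ft_force: [0.5, -0.5, 0.4]
width: 0.007
```

```bash
python3 -c "
from h import *
where();plan(130,20,.12)
s=viewer.grab_frame('side');g=cv2.cvtColor(s['frame'],cv2.COLOR_RGB2GRAY)
print('cols 294..326')
for r in range(178,204): print(r,' '.join('%3d'%v for v in g[r,294:327]))
for a in (90,100,110,120):
    q=np.radians(a);d=np.array([np.cos(q),np.sin(q)])
    print(a,[w2p(s,[*(AX+k*d),z]).round(1).tolist() for k,z in ((.023,.112),(.034,.099),(-.023,.112),(-.034,.099))])
"
```

```text
t 15.27 z 0.1215 toolwing 91.6 r 27.2 behind 52.2 F [ 0.52 -0.51  0.42] Ftan 0.51 M [ 0.04  0.01 -0.04] q6 1.27
t 15.27 tcp [ 0.5206 -0.0807  0.1215] yaw 1.6 F [ 0.52 -0.51  0.42] w 0.01 q6 1.27
target [ 0.5408 -0.0986  0.12  ] dp_cm [1.96 1.84 0.27] roll -0.671
cols 294..326
178 102  84  79  79  78  82  79  80  83  81  79  81  84  82  78  84 101 133 139 112 103 113 118 117 123 128 133 135 140 129 111  69  35
179  90  79  79  86  84  81  80  80  81  82  80  78  82  81  80  86 111 144 149 117  99 112 117 112 114 116 118 116 121 124 114  70  32
180  79  77  81  85  80  77  81  84  82  83  79  82  84  83  78  87 120 154 151 119  96  98 107 111 109 110 111 115 111 117 122  78  39
181  78  80  84  80  85  84  79  81  83  80  84  78  81  78  79  90 125 152 151 119  92  86  88  91  92 106 117 120 115 128 129  90  56
182  77  84  82  86  82  82  80  82  82  81  80  80  77  79  89 103 126 145 142 123  95  80  79  76  86 111 133 123 120 138 143 122  99
183  83  88  84  83  81  81  84  79  77  84  79  83  83 100 117 130 126 130 134 133 117  93  83  82  93 129 135 127 133 142 146 135 122
184  82
[... 2287 characters left out ...]
2 134 136 135 137
201  87  82  85  83  87  85  84  80  78  81  79  79  92 111 113 115 117 120 122 121 109 103  95  95  92  96 111 132 137 136 138 136 139
202  83  83  85  81  83  85  78  83  80  85  83  87  95 113 118 123 122 119 120 116 110  97  90  88  90 103 128 136 135 135 140 133 139
203  84  81  84  82  83  85  83  84  83  78  85  95 114 126 131 133 134 124 121 114 107  92  83  86 102 125 136 138 136 140 139 139 138
90 [[307.3, 190.3], [305.6, 198.0], [315.1, 178.5], [317.0, 180.5]]
100 [[309.1, 190.6], [308.2, 198.4], [313.4, 178.2], [314.5, 180.1]]
110 [[310.9, 190.7], [310.9, 198.6], [311.6, 178.1], [311.9, 179.9]]
120 [[312.8, 190.6], [313.6, 198.5], [309.8, 178.2], [309.3, 180.1]]
```

The near wing's edge is at column 309 and the far one at about 312, so the wing is at about 104° with roughly 14° left. I'll come down behind it, lower than before.

Emit:
move_arm([
  [0, 0, 0],
  [0, 0, 0],
  [0, 0, 0],
  [0, 0, 0],
], roll=[-0.12, -0.12, -0.12, -0.1])

```text
time: 15.65
ee_pos: [0.5251, -0.0816, 0.122]
ee_rot: [0.013, 0.968, 0.249, 0.021]
ft_force: [1.1, 0.5, 0.5]
width: 0.002
```

```bash
python3 -c "
from h import *
where();plan(120,22,.072)"
```

```text
t 15.65 z 0.122 toolwing 118.9 r 45.1 behind 30.4 F [1.1  0.53 0.48] Ftan 1.22 M [0.03 0.01 0.02] q6 0.79
t 15.65 tcp [ 0.5251 -0.0816  0.122 ] yaw 28.9 F [1.1  0.53 0.48] w 0.0 q6 0.79
target [ 0.5409 -0.094   0.072 ] dp_cm [0.62 1.67 5.09] roll -0.019
```

Emit:
move_arm([
  [0.3, 0.9, 0.5],
  [0.2, 0.8, 1],
  [-0.1, 0, 1.2],
  [-0.1, 0, 1.2],
  [0, 0, 1],
], roll=[0, 0, 0, 0, 0])

```text
time: 16.07
ee_pos: [0.545, -0.0991, 0.0711]
ee_rot: [0.015, 0.969, 0.246, 0.024]
ft_force: [-0.2, -0.3, -0.1]
width: 0.006
```

```bash
python3 -c "
from h import *
where();plan(116,18,.071);tip()"
```

```text
t 16.07 z 0.0711 toolwing 118.5 r 20.0 behind 21.5 F [-0.18 -0.27 -0.11] Ftan -0.29 M [-0.04  0.02  0.04] q6 0.77
t 16.07 tcp [ 0.545  -0.0991  0.0711] yaw 28.6 F [-0.18 -0.27 -0.11] w 0.01 q6 0.77
target [ 0.5455 -0.09    0.071 ] dp_cm [ 0.47 -0.78 -0.  ] roll 0.045
tcp px [322.7 204.4] lowest change 194 [319 320 321 322 323 324 325 326 327 328]
```

Emit:
move_arm([
  [0, -0.4, 0.4],
  [0, -0.3, 0.4],
  [0, 0, 0],
], roll=[0, 0, 0])

```text
time: 16.37
ee_pos: [0.5415, -0.093, 0.0584]
ee_rot: [0.013, 0.969, 0.244, 0.022]
ft_force: [-0.1, 1.6, 0.3]
width: 0.009
```

```bash
python3 -c "
from h import *
where();plan(110,14,.064);tip()"
```

```text
t 16.37 z 0.0584 toolwing 118.3 r 27.0 behind 21.8 F [-0.05  1.6   0.34] Ftan 0.71 M [-0.02  0.04 -0.03] q6 0.79
t 16.37 tcp [ 0.5415 -0.093   0.0584] yaw 28.3 F [-0.05  1.6   0.34] w 0.01 q6 0.79
target [ 0.5511 -0.0858  0.064 ] dp_cm [ 1.21 -0.15 -0.52] roll 0.145
tcp px [322.8 209.8] lowest change 201 [321 322 323 324 325 326]
```

Emit:
move_arm([
  [0.2, 0, -0.4],
  [0.3, -0.05, 0],
  [0.3, -0.05, 0],
  [0, 0, 0],
], roll=[0.05, 0.05, 0.05, 0])

```text
time: 16.75
ee_pos: [0.5494, -0.0884, 0.0651]
ee_rot: [0.012, 0.985, 0.168, 0.024]
ft_force: [0.6, 0.1, 0.9]
width: 0.007
```

```bash
python3 -c "
from h import *
where();plan(104,14,.064);tip()"
```

```text
t 16.75 z 0.0651 toolwing 109.3 r 24.9 behind 16.8 F [0.6  0.08 0.91] Ftan 0.6 M [ 0.05  0.08 -0.01] q6 0.96
t 16.75 tcp [ 0.5494 -0.0884  0.0651] yaw 19.3 F [0.6  0.08 0.91] w 0.01 q6 0.96
target [ 0.5534 -0.0836  0.064 ] dp_cm [ 0.53 -0.33  0.12] roll 0.093
tcp px [318.9 208.2] lowest change 199 [322 323 324]
```

Emit:
move_arm([
  [0.25, -0.15, 0.1],
  [0.25, -0.15, 0.05],
], roll=[0.05, 0.05])

```text
time: 16.97
ee_pos: [0.5531, -0.0842, 0.0644]
ee_rot: [0.011, 0.992, 0.121, 0.025]
ft_force: [0.2, 0.6, -0.0]
width: 0.0
```

Emit:
move_arm([
  [0.14, -0.06, 0.05],
], roll=[0.05])

```text
time: 17.05
ee_pos: [0.5544, -0.0832, 0.0643]
ee_rot: [0.011, 0.995, 0.096, 0.026]
ft_force: [-1.1, -0.2, 1.3]
width: 0.006
```

```bash
python3 -c "
from h import *
where()"
```

```text
t 17.05 z 0.0643 toolwing 101.0 r 26.4 behind 14.4 F [-1.08 -0.19  1.31] Ftan -1.1 M [ 0.06  0.29 -0.01] q6 1.12
```

Emit:
move_arm([
  [0.14, -0.06, 0.03],
  [0.14, -0.06, 0.03],
], roll=[0.05, 0.05])

```text
time: 17.22
ee_pos: [0.5564, -0.0813, 0.0642]
ee_rot: [0.01, 0.999, 0.045, 0.026]
ft_force: [-1.3, 0.0, 0.3]
width: 0.006
```

Emit:
move_arm([
  [0.12, -0.05, 0.03],
], roll=[0.05])

```text
time: 17.3
ee_pos: [0.5572, -0.0806, 0.0642]
ee_rot: [0.009, 0.999, 0.02, 0.026]
ft_force: [-1.9, 0.9, 0.5]
width: 0.005
```

```bash
python3 -c "
from h import *
where()"
```

```text
t 17.3 z 0.0642 toolwing 92.3 r 26.4 behind 15.3 F [-1.94  0.86  0.52] Ftan -1.91 M [ 0.19  0.26 -0.01] q6 1.27
```

Emit:
move_arm([
  [0.12, -0.03, 0.02],
], roll=[0.03])

```text
time: 17.38
ee_pos: [0.5579, -0.0801, 0.0642]
ee_rot: [0.008, 1.0, 0.005, 0.026]
ft_force: [-2.0, 0.7, 0.8]
width: 0.004
```

Emit:
move_arm([
  [0.1, 0, 0],
], roll=[0])

```text
time: 17.47
ee_pos: [0.5585, -0.0799, 0.0643]
ee_rot: [0.008, 1.0, 0.005, 0.025]
ft_force: [-1.6, -0.5, -1.2]
width: 0.005
```

Emit:
move_arm([
  [0.1, 0, 0],
], roll=[0])

```text
time: 17.55
ee_pos: [0.5593, -0.0798, 0.0645]
ee_rot: [0.008, 1.0, 0.006, 0.025]
ft_force: [-1.2, 0.5, -1.1]
width: 0.004
```

Emit:
move_arm([
  [0.08, 0, 0.01],
], roll=[0])

```text
time: 17.63
ee_pos: [0.5599, -0.0798, 0.0644]
ee_rot: [0.008, 1.0, 0.007, 0.025]
ft_force: [-1.5, 1.9, -0.7]
width: 0.005
```

Emit:
move_arm([
  [0.08, 0, 0.01],
], roll=[0])

```text
time: 17.72
ee_pos: [0.5606, -0.0798, 0.0644]
ee_rot: [0.008, 1.0, 0.008, 0.025]
ft_force: [-2.4, 1.2, -0.5]
width: 0.003
```

Emit:
move_arm([
  [0.08, 0, 0],
], roll=[0])

```text
time: 17.8
ee_pos: [0.5614, -0.0797, 0.0645]
ee_rot: [0.008, 1.0, 0.008, 0.025]
ft_force: [-2.0, 0.6, -0.9]
width: 0.005
```

Emit:
move_arm([
  [0.06, 0, 0],
], roll=[0])

```text
time: 17.88
ee_pos: [0.562, -0.0797, 0.0645]
ee_rot: [0.008, 1.0, 0.009, 0.025]
ft_force: [-2.0, 0.5, -1.2]
width: 0.008
```

Emit:
move_arm([
  [0.07, 0, 0],
], roll=[0])

```text
time: 17.97
ee_pos: [0.5623, -0.0797, 0.0645]
ee_rot: [0.008, 1.0, 0.009, 0.024]
ft_force: [-4.5, 0.4, 1.3]
width: 0.005
```

Emit:
move_arm([
  [0.07, 0, 0],
], roll=[0])

```text
time: 18.05
ee_pos: [0.5624, -0.0796, 0.0644]
ee_rot: [0.008, 1.0, 0.009, 0.023]
ft_force: [-7.3, -0.4, 2.9]
width: 0.002
```

```bash
python3 -c "
from h import *
where();s=tip();g=cv2.cvtColor(s['frame'],cv2.COLOR_RGB2GRAY)
for r in range(184,204): print(r,' '.join('%3d'%v for v in g[r,296:322]))"
```

```text
t 18.05 z 0.0644 toolwing 91.0 r 27.0 behind 10.6 F [-7.34 -0.41  2.9 ] Ftan -7.35 M [-0.09  1.24 -0.02] q6 1.3
tcp px [312.  209.5] lowest change 200 [311 312 313 314 315 316 317]
184  35  39  38  35  41  36  44  37  31  44  40  43  39  32  39  41  45  44  41  40  41  45  44  74 114 137
185  35  29  36  30  36  30  35  35  29  40  39  38  44  41  39  40  45  43  27  30  39  35  39  69 115 146
186  34  35  39  35  34  31  38  37  38  34  42  37  33  36  38  38  45  34  33  40  26  35  35  75 132 153
187  33  33  41  34  36  34  32  39  34  35  31  34  33  38  34  31  38  34  42  35  31  35  41  93 141 156
188  33  33  36  37  31  32  32  37  36  36  36  40  40  40  26  36  35  35  39  37  29  34  53 100 144 154
189  36  36  40  31  35  37  35  32  34  40  35  33  34  32  35  35  32  41  35  26  32  33  58 112 144 151
190  38  32  35  31  35  40  35  38  39  32  36  38  37  36  43  47  43  39  27  27  27  37  56 114 143 144
191  37  34  36  27  33  34  37  34  33  31  33  35  38  45  53  51  53  41  34  35  29  35  60 113 136 133
192  40  40  31  38  37  36  43  37  34  37  38  45  36
[... 540 characters left out ...]
  38  27  39  39  31  37  39  30  38  73 109 112  99
198  89  87  89  85  85  88  85  88 100 106 102  66  38  39  29  33  34  31  35  38  41  38  75 107 102 101
199  85  85  87  87  84  87  84  81  84  83  85  79  69  60  56  46  40  32  33  35  33  43  71 100  98 111
200  89  91  85  85  86  85  88  84  84  86  95 106 110 108  99  81  69  60  52  34  36  56  84  94 101 121
201  87  87  83  90  86  85  85  86  89  86 100 113 122 123 124 119 118 104  92  70  57  68  85  98 120 137
202  86  88  85  83  86  83  88  85  89  89 103 119 127 127 127 129 129 121 115  94  87  87  92 111 134 146
203  89  86  85  85  87  86  85  84  88 102 117 132 138 135 136 134 129 121 116 104  89  88 104 133 146 147
```

A firm stop: the motion halted with force rising to 7 N, and the wing's end is at about (305,197), as projected for 90°. I'm backing off straight away, then lifting clear.

Emit:
move_arm([
  [-0.6, 0, 0],
  [-1.5, 0, 0],
  [-1, 0, -2],
  [0, 0, -3],
  [0, 0, -3],
], roll=[0, 0, 0, 0, 0])

```text
time: 18.52
ee_pos: [0.5244, -0.079, 0.1398]
ee_rot: [0.007, 1.0, 0.009, 0.021]
ft_force: [-0.0, -0.3, -0.9]
width: 0.004
```

Emit:
move_arm([
  [0, 0, -3],
  [0, 0, -3],
  [-3, 2.5, 0],
  [-3, 3.5, 0],
  [-2, 3.5, 0],
], roll=[0, 0, 0, 0, 0])

```text
time: 18.93
ee_pos: [0.4472, -0.1728, 0.2078]
ee_rot: [0.01, 0.999, 0.014, 0.029]
ft_force: [0.9, -0.2, -0.3]
width: 0.007
```

Emit:
move_arm([
  [-1, 3.5, 0],
  [-1, 3.5, 0],
  [0, 3.5, 0],
  [0, 3.5, 0],
  [0, 3.5, 0],
], roll=[0, 0, 0, 0, 0])

```text
time: 19.35
ee_pos: [0.4262, -0.3562, 0.2139]
ee_rot: [0.014, 0.999, 0.014, 0.033]
ft_force: [-0.1, 0.1, 0.3]
width: 0.006
```

Emit:
move_arm([
  [0, 3.5, 0],
  [0, 3.5, 0],
  [0, 3.5, 0],
  [0, 2, 0],
  [0, 0, 0],
], roll=[0, 0, 0, 0, 0])

```text
time: 19.77
ee_pos: [0.4271, -0.4949, 0.218]
ee_rot: [0.017, 0.999, 0.012, 0.035]
ft_force: [-0.2, -0.3, -0.3]
width: 0.005
```

```bash
python3 -c "
from h import *
where();t=viewer.grab_frame('top');s=viewer.grab_frame('side')
small=cv2.resize(t['frame'][100:340,150:600,::-1],(800,427))
cr=np.hstack([crop(t,387,207,14,14)[:, :],crop(s,311,190,14,14)]);cr=cv2.resize(cr,(346,173))
im=np.vstack([small,np.hstack([cr,np.zeros((173,454,3),np.uint8)])]);cv2.imwrite('pics/fin.png',im)"
```

```text
t 19.77 z 0.218 toolwing 91.4 r -384.9 behind 155.6 F [-0.19 -0.33 -0.26] Ftan -0.2 M [0.02 0.04 0.  ] q6 0.55
```

View pics/fin.png

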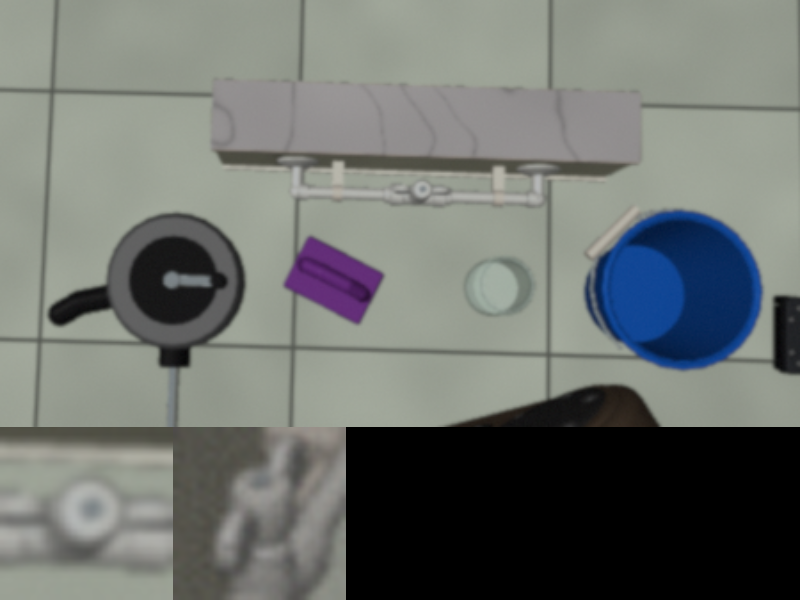

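The final view shows the wings lying along the pipe, with the pail, snake, jar and pad holder unmoved. As a numeric check, I'll compare the wing line with the pipe line.

```bash
python3 -c "
from h import *
t=viewer.grab_frame('top');g=cv2.cvtColor(t['frame'],cv2.COLOR_RGB2GRAY)
for r in range(196,218): print(r,' '.join('%3d'%v for v in g[r,366:410]))
for a in (86,88,90,92,94,96):
    q=np.radians(a);d=np.array([np.cos(q),np.sin(q)])
    print(a,[w2p(t,[*(AX+k*d),.112]).round(2).tolist() for k in (.025,-.025)])
b=cv2.imread('pics/top0.png').astype(int);d=np.abs(b-t['frame'][:,:,::-1]).max(2)>40
print([int(d[y0:y1,x0:x1].sum()) for x0,x1,y0,y1 in ((170,300,210,350),(300,375,225,290),(405,455,240,285),(470,585,210,310))])"
```

```text
196 165 165 166 167 166 166 164 159 153 152 152 154 154 153 151 147 142 141 142 142 143 141 136 132 131 131 133 133 133 133 133 130 127 126 126 126 126 125 120 115 114 114 113 113
197 163 162 164 167 168 166 165 162 161 160 160 164 165 163 162 158 158 158 161 163 164 163 161 160 160 162 164 168 168 167 168 166 166 166 166 166 165 165 158 154 152 152 152 153
198 145 144 146 151 153 151 147 147 147 147 148 153 156 152 150 150 149 150 155 159 160 155 155 154 154 155 161 166 167 165 164 164 163 163 166 167 166 164 160 159 160 160 162 164
199 153 154 154 156 155 156 155 155 154 155 155 157 158 156 155 154 155 157 155 157 156 151 146 147 148 148 151 153 152 148 145 145 143 145 150 152 150 146 146 144 146 146 149 153
200 159 159 160 159 160 159 160 159 160 158 160 160 161 159 160 159 159 159 155 151 148 144 143 146 151 154 155 156 155 154 153 152 151 153 153 155 153 152 151 151 152 152 152 153
201 160 160 160 159 158 159 159 157 158 159 158 159 160 160 160 160 157 154 149 147 145 145 142 141 145 151 157 158 158 158 158 159 158 157 157 157 156 157 157 156 155 156 155 155
202 159 160 159 156 
[... 2411 characters left out ...]
 129 128 129 130 130 124 120 119 120 121 123 129 133 134 136 143 150 153 154 154 154 153
216 159 158 158 155 152 150 151 151 151 152 153 153 153 155 153 152 151 151 150 149 150 151 150 150 150 150 147 141 134 131 132 130 132 136 147 151 153 155 157 158 157 158 159 157
217 159 160 158 159 159 158 158 158 158 157 158 157 157 158 157 156 155 156 157 155 156 157 156 156 157 157 155 154 152 151 152 151 152 153 155 157 157 158 158 158 158 157 158 157
86 [[375.26, 205.37], [398.98, 207.6]]
88 [[375.23, 205.78], [399.01, 207.19]]
90 [[375.22, 206.19], [399.02, 206.78]]
92 [[375.22, 206.6], [399.02, 206.37]]
94 [[375.23, 207.01], [399.01, 205.96]]
96 [[375.26, 207.43], [398.98, 205.55]]
[0, 0, 0, 81]
```

```bash
python3 -c "
from h import *
t=viewer.grab_frame('top');b=cv2.imread('pics/top0.png').astype(int);d=np.abs(b-t['frame'][:,:,::-1]).max(2)>40
v,u=np.where(d[210:310,470:585]);print(u.min()+470,u.max()+470,v.min()+210,v.max()+210)
print(manip.finish_job())"
```

```text
582 584 266 307
the job is handed in; nothing more can be done
None
```

The stop valve is shut: the handle is against its stop with the wings lying along the pipe. I pushed it round clockwise with the shut fingertips, about 290° in all, and handed the job in at about 20 s of the 72 s.

- **Pushes:** It took one push on each wing, plus a short repeat push on the second wing.
- **Stop:** At the end the finger halted and the force rose from about 2 N to 7.3 N. I backed off at once and moved clear.
- **Last checks:** The wing line in the top view is within about 1° of the pipe. The snake, jar and pad holder showed no change in the images. The only change near the pail was a thin strip at the edge of the check area, where the gripper comes into view. The tool read about zero force after retreating.
- **What went wrong on the way:**
  - In the side view the fingertip looked about 20 mm higher than the reported tool position. The first sweep therefore passed above the wing without touching it.
  - Later the finger crept up and slid over the wing's top edge with up to about 9 N downward force, about 14° short of the stop. I went back in lower and finished from there.

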